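# Press the cable channel's covers shut with the wooden block

## Task

Pick up the wooden press block and run it along the top of the cable channel from one end to the other, square to it and centred on the covers, pressing firmly and evenly so that all five snap-in covers go down flush. Do it in one unbroken sweep, without lifting the block off until all five are down, without squashing the channel's rubber feet nearly flat, and without touching the channel with the gripper. Then set the block down standing upright on the floor of the grey basket without dropping it, let go, and leave the basket and the other things on the desk where they are.

Things in the scene. Friction and masses are not known exactly. Their poses are not given: they have to be found in the camera images.
- channel: Aluminium cable channel on soft black rubber feet, fixed to the desk; 200 mm long (its y), 60 mm wide (x); origin on the desk under its centre, z up. Each end has a bare flat land 30 mm long (|y| 70 to 100 mm), its top 40 mm above the desk unloaded. Between them lie five grey plastic covers in a row, each 26.5 mm long (y), 46 mm wide. The side walls stay 2 mm below the land tops.
- bed (a joint): How far the whole channel (lands and covers) has sunk on its rubber feet, m: 0 unloaded, 0.012 = feet squashed flat. It starts to sink at 3 N and then takes 1.5 N more per mm (9 N at 4 mm); it springs back when released. More than 0.010 (18 N) is too much. It goes straight down and does not tilt.
- cover0 (a joint): Cover number 0 (at channel y = -56 mm): travel pushed down, m; 0 = 6 mm proud, 0.006 = fully flush; counts as flush above 0.0045. Starts nearly fully open.
- cover1 (a joint): Cover number 1 (at channel y = -28 mm): travel pushed down, m; 0 = 6 mm proud, 0.006 = fully flush; counts as flush above 0.0045. Starts nearly fully open.
- cover2 (a joint): Cover number 2 (at channel y = 0 mm): travel pushed down, m; 0 = 6 mm proud, 0.006 = fully flush; counts as flush above 0.0045. Starts nearly fully open.
- cover3 (a joint): Cover number 3 (at channel y = 28 mm): travel pushed down, m; 0 = 6 mm proud, 0.006 = fully flush; counts as flush above 0.0045. Starts nearly fully open.
- cover4 (a joint): Cover number 4 (at channel y = 56 mm): travel pushed down, m; 0 = 6 mm proud, 0.006 = fully flush; counts as flush above 0.0045. Starts nearly fully open.
- channel_top (a point): Centre of the channel, level with the land tops (40 mm above the desk unloaded, sinks with the channel); axes as channel. A flush cover is level with the lands; an open one stands up to 6 mm above. Each cover takes about 4 N straight down to move and stays where it is pushed.
- press: Wooden press block, 0.17 to 0.33 kg, standing on its sole; origin at the centre of the flat underside, z up. Base 70 mm long (its y, the sweeping direction), 60 mm wide (x), 30 mm high. On top an upright handle slab, 26 mm thick (y), 60 mm wide (x), up to z = 90 mm. Same either way round.
- press_sole (a point): Centre of the block's flat underside (same point as press). The underside is flat over the middle 30 mm of y, then both ends ramp up at 25 degrees like ski tips (9 mm up at the ends), so that it rides onto a proud cover ahead.
- press_handle (a point): Middle of the press block's handle, 60 mm above its underside, a good place to grip (fingers closing along the block's y, across the 26 mm).
- basket: Open low grey plastic basket, loose, 0.5 kg, 170 mm (x) by 180 mm (y) outside, 60 mm high, walls and floor 4 mm; origin on the desk under its centre. Empty.
- light: Bystander: yellow plastic bike light, 40 x 83 x 39 mm, lying on the desk; origin under its centre.
- comb: Bystander: flat dark wooden comb, 42 x 170 x 10 mm, long along its y; origin near its centre, on the desk.
- tumbler: Bystander: empty glass tumbler, 76 mm across, 110 mm high; origin under its centre.
- mug: Bystander: white mug, 80 mm across, 95 mm high; origin under its centre.
- charger: Bystander: white plastic charger brick, 60 x 60 x 28 mm, lying flat; origin under its centre.
- clock: Bystander: white alarm clock, 50 x 110 x 70 mm; origin under its centre.
There are look-alikes about, which are no part of the job. Leave any blue or green look-alike of the press alone.

How it is judged (in metres and radians):
On the way, in this order (a step that is already met when the one before it is completed fails the run):
1. the press block is lifted off the desk by the gripper (height (world z) of press_sole above 0.02 m and contact force between the fingers and press above 1 N), for 0.2 s.
2. all five covers are flush (within 1.5 mm) while the press block is still down on the channel (value of joint each of cover0, cover1, cover2, cover3, cover4 above 0.0045 m and contact force between press and channel above 0.5 N), for 0.1 s.
At the end, for the whole second after the job is handed in: All five covers are within 1.5 mm of flush, the channel is unloaded (sunk less than 2 mm), and the press block stands upright (within 0.15 rad) and at rest on the floor of the upright basket (underside less than 12 mm above the basket's underside), released (value of joint each of cover0, cover1, cover2, cover3, cover4 above 0.0045 m and value of joint bed below 0.002 m and x of press in the frame of basket between -0.06 and 0.06 m and y of press in the frame of basket between -0.065 and 0.065 m and z of press in the frame of basket below 0.012 m and angle between press's own z axis and vertical below 0.15 rad and angle between basket's own z axis and vertical below 0.1 rad and linear speed of press below 0.02 m/s and contact force between the fingers and press below 0.1 N); the robot touches nothing.
It fails at once if the channel is pressed down more than 10 mm on its feet, or the block presses on it (over 2 N) more than 20 mm off its centre line or more than 0.25 rad askew (value of joint bed above 0.01 m or (contact force between press and channel above 2 N and (x of press_sole in the frame of channel_top above 0.02 m or x of press_sole in the frame of channel_top below -0.02 m or angle between the y axis of press and the y axis of channel, either way round above 0.25 rad))).
It fails at once if the press block is lifted more than 15 mm above the channel's top after the first cover is flush and before all five are (value of joint any of cover0, cover1, cover2, cover3, cover4 above 0.0045 m and not (value of joint each of cover0, cover1, cover2, cover3, cover4 above 0.0045 m) and z of press_sole in the frame of channel_top above 0.015 m).
It fails at once if the gripper or arm touches the channel or its covers (contact force between any of the fingers, the arm and channel above 1 N).
It fails at once if the press block is dropped (moves faster than 0.6 m/s while not held) (contact force between the fingers and press below 0.1 N and linear speed of press above 0.6 m/s).
It fails at once if the bike light, comb, tumbler, mug, charger, clock or basket is moved more than 40 mm (distance of any of light, comb, tumbler, mug, charger, clock, basket from where it was at the start of the episode above 0.04 m).
It also fails if it takes over 61 s, if anything falls off the work surface, if the arm or the gripper's body presses on something with over 40 N, if the wrist force passes 120 N, or if a joint passes its speed limit or range.

## Robot

A 6-joint arm with a two-finger parallel gripper is mounted at the origin on the work surface. World frame = base frame: x ahead of the robot, y to its left, z up, the work surface at z = 0. Lengths are in m, angles in degrees, forces in N, time in s.
With the tool pointing down it reaches from about 0.325 to 0.775 m from the base axis. Payload 5.5 kg.
Tool frame: the origin (TCP) lies at the centre of the arm's flange, where the gripper is bolted on; the fingertips stand 182 mm ahead of it and the grasp point (between the pads) lies 163 mm ahead of it; z points along the fingers, y is the direction in which the jaws open and shut (so a half turn about z gives the same grasp; the last joint's range is limited). The gripper opens to 88 mm and grips with 3 to 60 N. Pads are 20 mm wide; open, the fingers measure 115 mm over their backs; the gripper's body (75 mm by 178 mm) begins 61 mm behind the grasp point.
Start: joints at [72.153, 5.22, 70.514, -0, 104.267, -3.249], TCP at [0.151, 0.581, 0.405] pointing down, gripper open.
Joint ranges: [-164.24, 164.24], [-49.07, 125.15], [9.68, 141.18], [-86.29, 266.29], [3.28, 154.24], [-151.56, 151.56]. Speed limits (degrees/s): [147.25, 147.25, 172.46, 180, 180, 180].

## Interface

Orientations are given as [roll, pitch, yaw] about the fixed x, y, z axes, in that order (R = Rz(yaw) Ry(pitch) Rx(roll)).
In Python, from station import r gives the robot as it stands. The module is installed in compiled form; this text tells all that it offers. Calls block until the motion is done:
- r.reach(position, orientation): joint-space move of the TCP to a pose.
- r.servo_line(position, rotation=None, speed=0.15): straight line of the TCP; rotation=None keeps the orientation; speed is the mean speed in m/s.
- r.move_joints(angles): joint-space move.
- r.let_go() and r.grab(squeeze=None): open the fingers fully, or close them until they stop; squeeze is the grip in N (None keeps the last).
- r.wait(seconds).
- r.inverse_kinematics(position, orientation): joint angles nearest the present ones, or None.
- r.sense(): the state.
- r.snapshot(name): name is "scene" or "top" or "wrist"; returns a dict with "frame" (384x512x3 uint8, red, green, blue), "fx", "fy", "cx", "cy" (pixels), "R" (3x3) and "t" (3): a world point X has camera coordinates R X + t. Camera axes: x right, y down, z forward; pixel columns grow to the right and rows downward; lengths in m; the calibration is good to about 2 mm. A picture is of the moment at which its call begins. There is no depth.
A pose or a line that the arm cannot do raises r.IKError and nothing moves.
- r.hand_in(): hands the job in, once; it reports no verdict.
The state is a dict: "clock": time; "joints": joint angles; "joint_vel": joint speeds; "joint_torque": joint torques, N m; "tcp_pos": TCP position; "orientation": TCP orientation; "contact_force": force on the tool from outside, world axes, zero at the start; "torque": the same for the moment, N m; "opening": finger opening in m.
Only numpy, scipy, OpenCV 4.12 (cv2) and the standard library are available. Lean on these libraries where they do the work, as an engineer would, in place of code of your own. Each camera call takes 0.05 s, during which the arm holds its last target.

## Working session

There is one attempt and no reset: what is moved stays moved. The work goes in short steps, each a Python script; the robot and the scene stay as the last script left them, time stands still between calls to the robot, and variables do not carry over. Pictures are saved under pics/ and viewed, and the job is handed in when it is done.

```bash
mkdir -p pics; ls; python3 - <<'E'
from station import r
import cv2
for n in ["scene","top","wrist"]:
    s=r.snapshot(n); cv2.imwrite(f"pics/{n}0.png",cv2.cvtColor(s["frame"],cv2.COLOR_RGB2BGR))
    print(n,s["fx"],s["fy"],s["cx"],s["cy"],s["R"],s["t"])
print(r.sense())
E
```

```text
pics
scene 363.20858058881316 363.20858058881316 251.25884658347098 198.05878215584693 [[-0.45656278  0.88962061  0.01120703]
 [ 0.75137843  0.39229961 -0.5305954 ]
 [-0.47642512 -0.23382938 -0.84755114]] [ 0.26420886 -0.4071984   1.23151982]
top 395.20833311722845 395.20833311722845 253.65124023217606 195.29948104613632 [[ 0.01227119 -0.99988728  0.00865086]
 [-0.99136649 -0.0132952  -0.13044432]
 [ 0.13054463 -0.00697546 -0.99141789]] [7.37240931e-04 5.90663216e-01 1.20180412e+00]
wrist 267.9908049943739 267.9908049943739 258.4723734747142 188.8254904661957 [[ 0.25203211  0.96771807 -0.00124889]
 [ 0.92559597 -0.24068484  0.2921351 ]
 [ 0.28240382 -0.07478339 -0.95637625]] [-0.59972366 -0.03551698  0.39229698]
{'clock': 0.15, 'joints': array([ 7.21536554e+01,  5.25396080e+00,  7.05649278e+01,  2.36402710e-04,
        1.04265732e+02, -3.24820033e+00]), 'joint_vel': array([ 0.02657113, -0.12852649, -0.17488413, -0.01659176, -0.02091375,
        0.01150603]), 'joint_torque': array([ 9.93099347e-04, -4.47041881e+01, -4.06908739e+01,  6.98861363e-02,
        2.73355149e-02, -9.80141749e-05]), 'tcp_pos': array([0.15123622, 0.5806845 , 0.40376933]), 'orientation': array([-1.79915529e+02, -5.02353029e-03,  1.65401910e+02]), 'contact_force': array([0.61111443, 0.20032741, 0.76696984]), 'torque': array([ 0.00540831,  0.03242026, -0.01453325]), 'opening': 0.08784283147015544}
```

View pics/scene0.png

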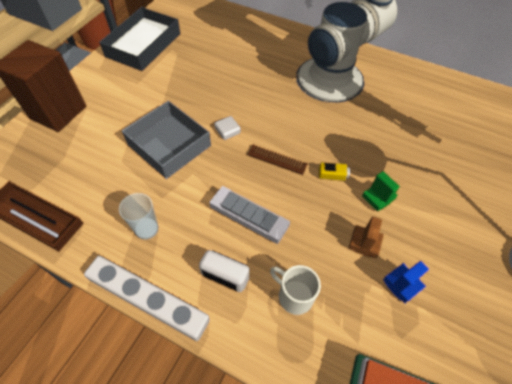

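View pics/top0.png

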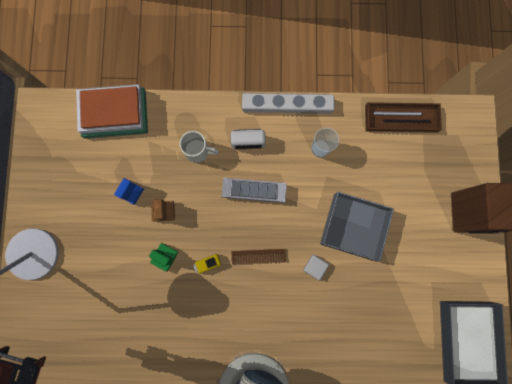

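View pics/wrist0.png

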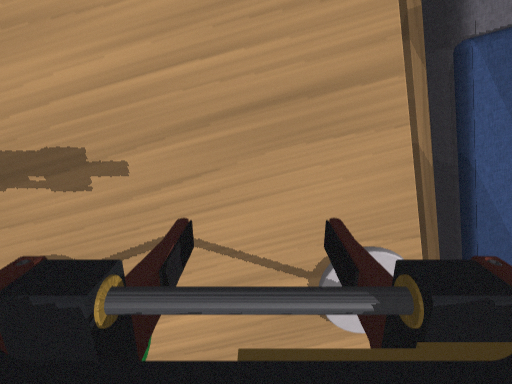

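The top view shows the brown press at about (163,210), the channel at (254,190) running along world y, and the basket at (357,226), slightly rotated. The mug, clock and tumbler are beyond the channel; the comb, light and charger are nearer. I'll zoom in and calculate positions.

```bash
cat > h.py <<'E'
import numpy as np, cv2
from station import r
def ray(s,uv,z):
    uv=np.atleast_2d(np.asarray(uv,float))
    R=np.array(s["R"]);t=np.array(s["t"]);c=-R.T@t
    d=np.c_[(uv[:,0]-s["cx"])/s["fx"],(uv[:,1]-s["cy"])/s["fy"],np.ones(len(uv))]@R
    return c+d*((z-c[2])/d[:,2])[:,None]
def proj(s,X):
    X=np.atleast_2d(np.asarray(X,float)); p=X@np.array(s["R"]).T+np.array(s["t"])
    return np.c_[p[:,0]/p[:,2]*s["fx"]+s["cx"],p[:,1]/p[:,2]*s["fy"]+s["cy"]]
def save(name,img,crop=None,k=1):
    if crop: x0,y0,x1,y1=crop; img=img[y0:y1,x0:x1]
    img=cv2.resize(img,None,fx=k,fy=k,interpolation=cv2.INTER_CUBIC)
    cv2.imwrite(f"pics/{name}.png",cv2.cvtColor(img,cv2.COLOR_RGB2BGR))
E
python3 - <<'E'
from h import *
s=r.snapshot("top"); save("topzoom",s["frame"],(110,110,410,300),2.6)
print("press",ray(s,[163,210],.03),"chan",ray(s,[254,190],.04),"basket",ray(s,[357,226],.0))
w=r.snapshot("wrist");R=w["R"];print("cam",-R.T@w["t"],r.sense()["tcp_pos"])
print(R)
E
```

```text
press [[0.54138821 0.29225938 0.03      ]] chan [[0.607235   0.00744014 0.04      ]] basket [[ 0.50069641 -0.32511829  0.        ]]
cam [0.07323856 0.60115577 0.38511295] [0.15125573 0.58067612 0.40410256]
[[ 2.52032268e-01  9.67718561e-01 -7.22201414e-04]
 [ 9.25549288e-01 -2.40831680e-01  2.92161970e-01]
 [ 2.82556633e-01 -7.43026771e-02 -9.56368580e-01]]
```

View pics/topzoom.png

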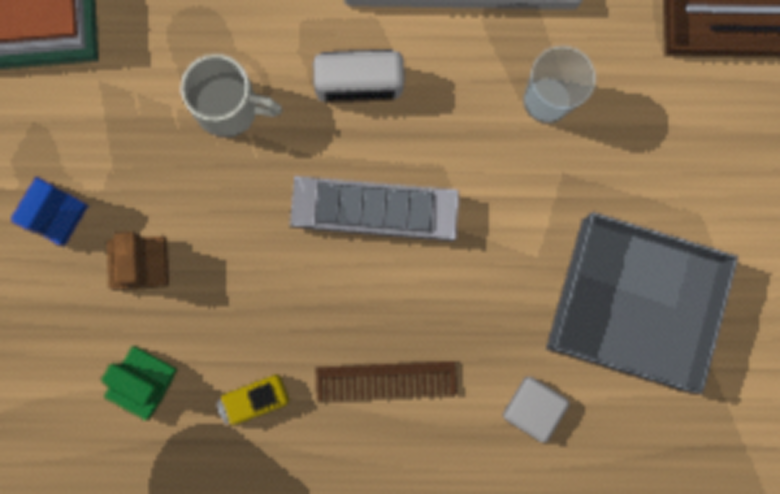

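```bash
python3 - <<'E'
from h import *
for n,p in [("press",(0.51,0.285)),("chan",(0.575,0.007))]:
    r.reach([p[0],p[1],0.36],[180,0,180]); r.wait(.2)
    s=r.snapshot("wrist"); save("w_"+n,s["frame"],None,1.5)
    np.savez("w_"+n+".npz",**s)
    print(r.sense()["tcp_pos"],r.sense()["orientation"],r.sense()["clock"])
E
```

```text
[0.50964986 0.28564921 0.36006596] [ 1.79994858e+02  3.16686124e-03 -1.79933724e+02] 2.2083
[0.57499698 0.00817394 0.36002717] [ 1.79992472e+02  2.71993316e-03 -1.79897739e+02] 3.5583
```

View pics/w_press.png

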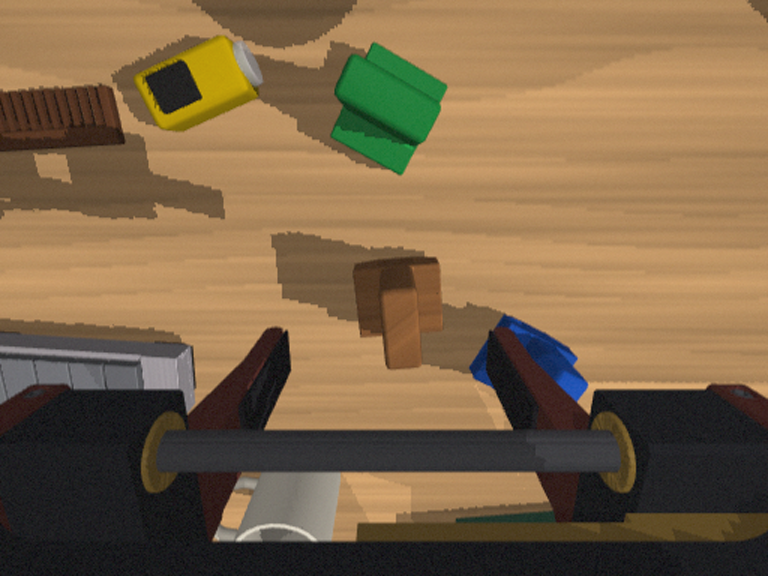

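View pics/w_chan.png

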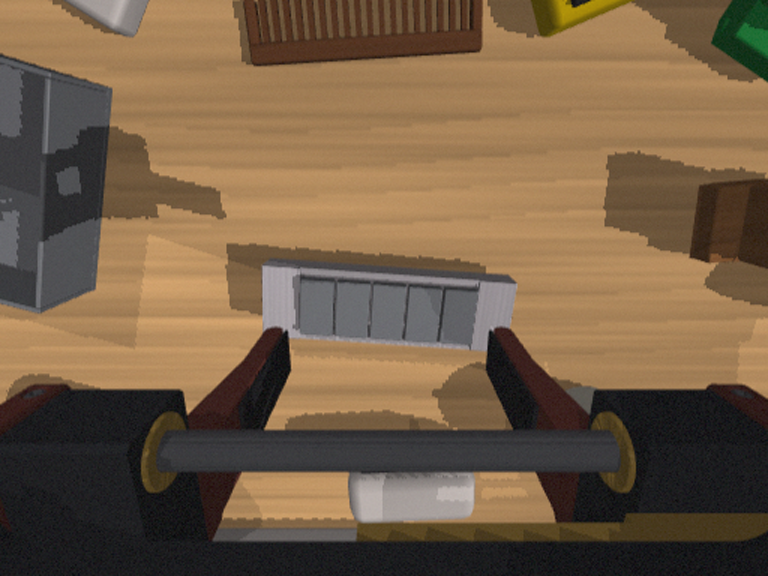

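```bash
python3 - <<'E'
from h import *
a=np.load("w_press.npz"); save("zp",a["frame"],(220,150,320,260),5)
a=np.load("w_chan.npz"); save("zc",a["frame"],(165,160,355,245),4)
E
```

```text
(no output)
```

View pics/zp.png

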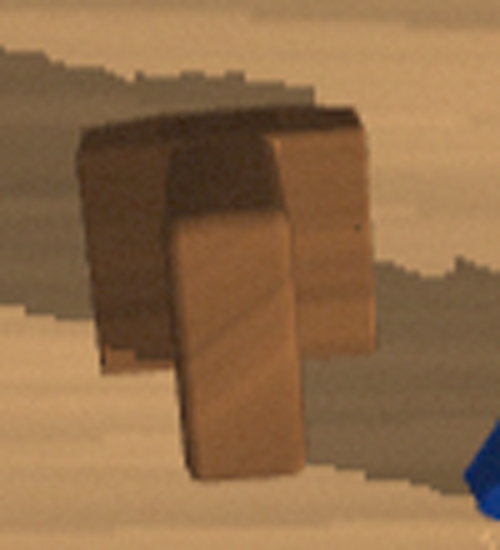

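View pics/zc.png

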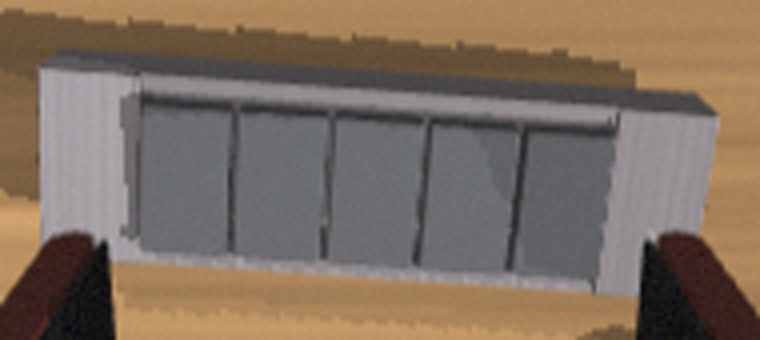

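```bash
python3 - <<'E'
from h import *
a=np.load("w_press.npz")
P=lambda c,k,o:np.array(c)/k+np.array(o)
for z,c in [(.09,[(172,215),(290,213),(303,476),(190,478)]),(.03,[(82,155),(362,128),(375,352),(102,372)])]:
    w=ray(a,P(c,5,(220,150))-.4,z)[:,:2]; print("press",z,w.round(4).tolist(),w.mean(0))
    print(np.linalg.norm(w-np.roll(w,-1,0),axis=1), [np.degrees(np.arctan2(*(w[i]-w[j]))) for i,j in ((1,0),(2,3))], [np.degrees(np.arctan2(*((w[i]-w[j])[::-1]))) for i,j in ((3,0),(2,1))])
a=np.load("w_chan.npz")
n=ray(a,P([(40,68),(718,115)],4,(165,160))-.4,.04)[:,:2]
f=ray(a,P([(110,262),(594,293)],4,(165,160))-.4,.038)[:,:2]
cv=ray(a,P([(140,100),(615,128),(607,278),(140,250)],4,(165,160))-.4,.046)[:,:2]
print("near",n,np.linalg.norm(n[1]-n[0]),n.mean(0)); print("far",f); print("cov",cv,cv.mean(0))
for e in (n,f,cv[:2],cv[[3,2]]): d=e[1]-e[0]; print("ang from +y", np.degrees(np.arctan2(-d[0],d[1])))
# top camera
s=r.snapshot("top")
tz=lambda c:np.array(c)/2.6+np.array((110,110))-.4
t=ray(s,tz([(295,177),(459,190),(455,240),(291,227)]),.04)[:,:2];print("top chan",t,t.mean(0))
E
```

```text
press 0.09 [[0.5097, 0.2817], [0.5093, 0.305], [0.5671, 0.309], [0.5676, 0.2853]] [0.53845366 0.29524299]
[0.02323674 0.05797706 0.02367894 0.05799871] [np.float64(-1.0790904943937238), np.float64(-1.1813219441319516)] [np.float64(3.5248332743366726), np.float64(3.9631880875494225)]
press 0.03 [[0.5139, 0.2592], [0.5071, 0.3263], [0.5652, 0.3318], [0.5708, 0.2629]] [0.5392452  0.29502692]
[0.06747691 0.05836003 0.06909821 0.05701361] [np.float64(-5.753370494447928), np.float64(-4.609289327016711)] [np.float64(3.7615404563459593), np.float64(5.386094696782649)]
near [[ 0.57183926 -0.08842278]
 [ 0.58571397  0.1094071 ]] 0.19831583901434977 [0.57877661 0.01049216]
far [[ 0.63404089 -0.07299773]
 [ 0.64432504  0.07697907]]
cov [[ 0.57970116 -0.05869632]
 [ 0.58787318  0.07799921]
 [ 0.63537689  0.07878595]
 [ 0.62642306 -0.06160014]] [0.60734357 0.00912217]
ang from +y -4.011845883865903
ang from +y -3.9227251697124657
ang from +y -3.4212224550833583
ang from +y -3.6493832602783627
top chan [[ 0.64515726  0.10542588]
 [ 0.63191816 -0.09353945]
 [ 0.5708663  -0.08881373]
 [ 0.5840037   0.10887388]] [0.60798635 0.00798665]
```

Fits: press at about (0.539, 0.295) with yaw +4.4°, and channel at about (0.6075, 0.0085) with yaw −3.9°. The top and wrist views agree to about 1 mm. Now I'll compute the basket pose and grasp the press.

```bash
python3 - <<'E'
from h import *
s=r.snapshot("top"); np.savez("top0.npz",**s)
tz=lambda c:np.array(c)/2.6+np.array((110,110))-.4
t=ray(s,tz([(590,215),(737,258),(700,392),(548,347)]),.06)[:,:2];print("basket",t,t.mean(0),np.linalg.norm(t-np.roll(t,-1,0),axis=1))
e=t[0]-t[3]; print("xdir",np.degrees(np.arctan2(e[1],e[0])))
O=[180,0,-175.6]
r.reach([.539,.295,.33],O)
r.servo_line([.539,.295,.225],speed=.15)
r.wait(.3)
print(r.sense()["contact_force"])
w=r.snapshot("wrist"); save("pregrasp",w["frame"],None,1.5)
print(r.sense()["tcp_pos"],r.sense()["clock"])
E
```

```text
basket [[ 0.6006175  -0.24773969]
 [ 0.55152401 -0.42141251]
 [ 0.39421721 -0.37289437]
 [ 0.4440549  -0.1961771 ]] [ 0.49760341 -0.30955592] [0.18047831 0.16461908 0.18361043 0.16483491]
xdir -18.228870739705762
[ 0.15547628 -0.05614246 -0.60027725]
[0.53909457 0.29510158 0.22569056] 5.9833
```

View pics/pregrasp.png

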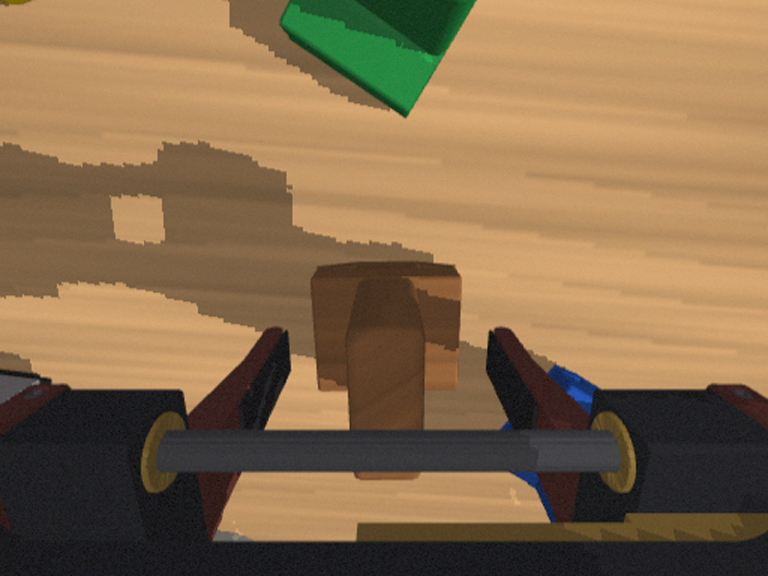

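The block is centred between the fingers and square to them (handle about x=385 px of 768, fingers at 285 and 490). Blue is clear. I'll descend, grip and lift.

```bash
python3 - <<'E'
from h import *
r.servo_line([.539,.295,.223],speed=.15)
r.grab(50)
s=r.sense();print(s["opening"],s["contact_force"],s["tcp_pos"])
r.servo_line([.539,.295,.275],speed=.08)
r.wait(.4)
s=r.sense();print(s["opening"],s["contact_force"],s["tcp_pos"],s["clock"])
# above +y end of channel
c=np.array([.6075,.0085]); a=np.radians(3.9); d=np.array([np.sin(a),np.cos(a)])
p=c+d*.088
r.reach([*p,.275],[180,0,176.1]); r.wait(.4)
s=r.sense();print(s["opening"],s["contact_force"],s["tcp_pos"],s["clock"])
w=r.snapshot("wrist"); save("above",w["frame"],None,1.5);np.savez("above.npz",**w)
w=r.snapshot("scene"); save("above_s",w["frame"],(180,120,460,330),2.8)
E
```

```text
0.025734878638549914 [ 1.38532438 -0.96540388 -0.26631297] [0.53902551 0.29494782 0.22298544]
0.025801382972240862 [-0.59475827 -0.65435716 -2.37261212] [0.53897419 0.29498662 0.27467402] 8.4083
0.02607076927473131 [ 0.07972009  0.20426158 -2.48908681] [0.61332409 0.09711082 0.27503213] 9.6667
```

View pics/above.png

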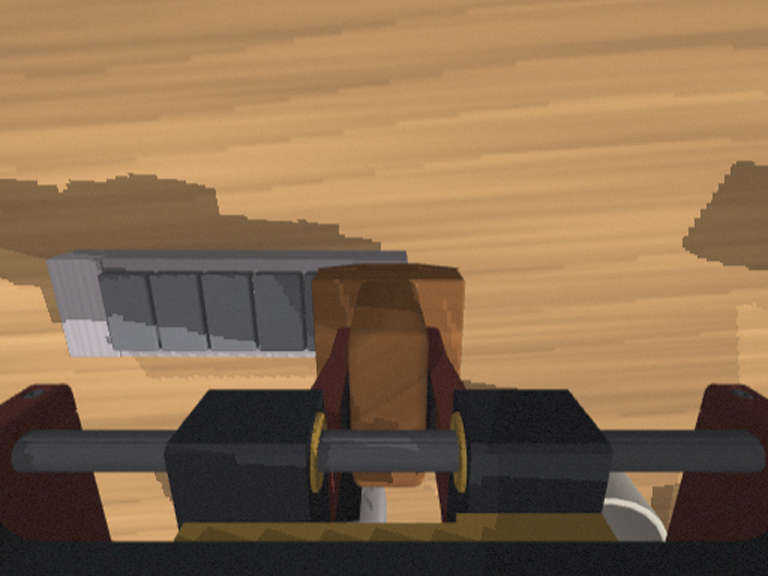

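View pics/above_s.png

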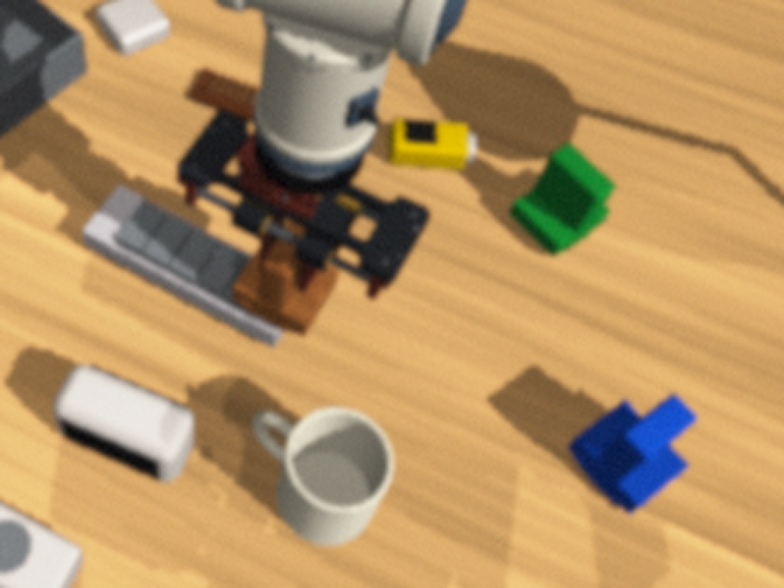

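Held square, and the weight reads about 2.5 N. I'll descend onto the +y land under force feedback.

```bash
cat >> h.py <<'E'
c=np.array([.6075,.0085]); a=np.radians(3.9); d=np.array([np.sin(a),np.cos(a)]); BASE=-2.5
def F(n=1):
    v=[]
    for _ in range(n):
        v.append(r.sense()["contact_force"]); 
        if n>1: r.wait(.02)
    return np.mean(v,0)
E
python3 - <<'E'
from h import *
p=c+d*.088
z=.266
r.servo_line([*p,z],speed=.05)
while z>.2525:
    r.servo_line([*p,z],speed=.03); r.wait(.1)
    f=F(3);s=r.sense(); print(round(z,4),s["tcp_pos"].round(4),(f-[0,0,BASE]).round(2),s["torque"].round(2))
    if f[2]-BASE>11: break
    z-=.0015
w=r.snapshot("wrist"); save("land",w["frame"],None,1.5)
print(r.sense()["clock"],r.sense()["opening"],r.sense()["orientation"])
E
```

```text
0.266 [0.6135 0.0962 0.266 ] [-0.31 -0.33  0.02] [0.05 0.04 0.01]
0.2645 [0.6135 0.0963 0.2648] [ 0.37 -0.03  2.63] [ 0.02  0.04 -0.06]
0.263 [0.6135 0.0963 0.2633] [-0.05 -0.49  3.49] [-0.    0.01 -0.02]
0.2615 [0.6136 0.0963 0.2615] [0.49 0.36 4.04] [-0.01 -0.07  0.03]
0.26 [0.6135 0.0963 0.2601] [0.93 0.59 3.8 ] [ 0.03 -0.22  0.02]
0.2585 [0.6135 0.0963 0.2588] [0.76 0.36 5.4 ] [-0.01 -0.08 -0.  ]
0.257 [0.6136 0.0963 0.2575] [ 0.44 -0.12  7.7 ] [-0.    0.07  0.02]
0.2555 [0.6135 0.0963 0.2564] [-0.57  0.05  9.37] [-0.04  0.18  0.05]
0.254 [0.6135 0.0963 0.2553] [-1.100e+00  1.000e-02  1.109e+01] [-0.05  0.41  0.03]
13.75 0.026174320881807305 [1.79990688e+02 5.98153510e-02 1.76097660e+02]
```

View pics/land.png

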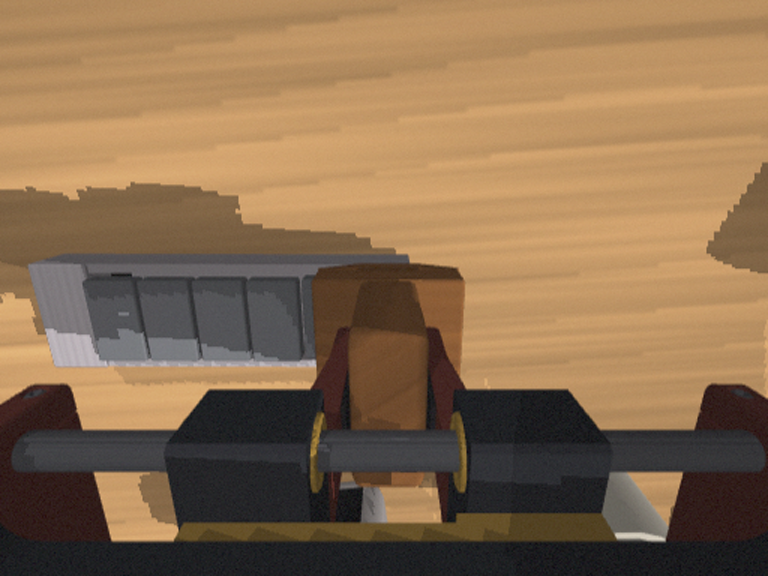

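```bash
python3 - <<'E'
from h import *
z=.2535
out=[]
for y in np.arange(.078,-.0881,-.01).tolist()+[-.088]:
    p=c+d*y
    r.servo_line([*p,z],speed=.035)
    f=F(2)[2]-BASE; s=r.sense()
    out.append((round(y,3),round(z,4),round(s["tcp_pos"][2],4),round(f,1),*(s["contact_force"][:2].round(1)),round(s["opening"],4)))
    z+=np.clip((f-12)*.0004,-.0006,.001)
    z=max(z,.2515)
    if f>16: z+=.001
for o in out: print(*o)
r.wait(.2)
w=r.snapshot("wrist"); save("end",w["frame"],None,1.5);np.savez("end.npz",**w)
w=r.snapshot("scene"); save("end_s",w["frame"],(160,130,360,280),3.9)
print(r.sense()["clock"],F(3)-[0,0,BASE])
E
```

```text
0.078 0.2535 0.2552 11.1 0.4 4.0 0.0255
0.068 0.2532 0.2549 11.4 -0.4 3.8 0.0258
0.058 0.2529 0.2549 11.8 0.3 5.7 0.0259
0.048 0.2529 0.2548 11.7 0.3 4.2 0.0259
0.038 0.2528 0.2547 11.8 0.4 4.1 0.0259
0.028 0.2527 0.2546 12.1 0.7 6.5 0.0255
0.018 0.2527 0.2546 11.9 1.3 3.9 0.0263
0.008 0.2526 0.2546 11.6 1.1 4.9 0.0258
-0.002 0.2525 0.2545 12.2 -0.1 6.2 0.0256
-0.012 0.2525 0.2545 12.5 0.0 3.1 0.0256
-0.022 0.2527 0.2546 11.8 0.0 6.8 0.0253
-0.032 0.2527 0.2545 11.9 0.1 5.6 0.0255
-0.042 0.2526 0.2545 11.7 0.2 3.4 0.0257
-0.052 0.2525 0.2544 12.0 0.2 3.5 0.0256
-0.062 0.2525 0.2544 12.0 0.1 4.2 0.0258
-0.072 0.2525 0.2544 11.7 1.1 4.6 0.026
-0.082 0.2524 0.2543 11.7 0.9 5.2 0.0257
-0.088 0.2522 0.2542 12.3 0.7 4.6 0.0262
22.3417 [ 1.12648238  5.27636617 12.05434522]
```

View pics/end.png

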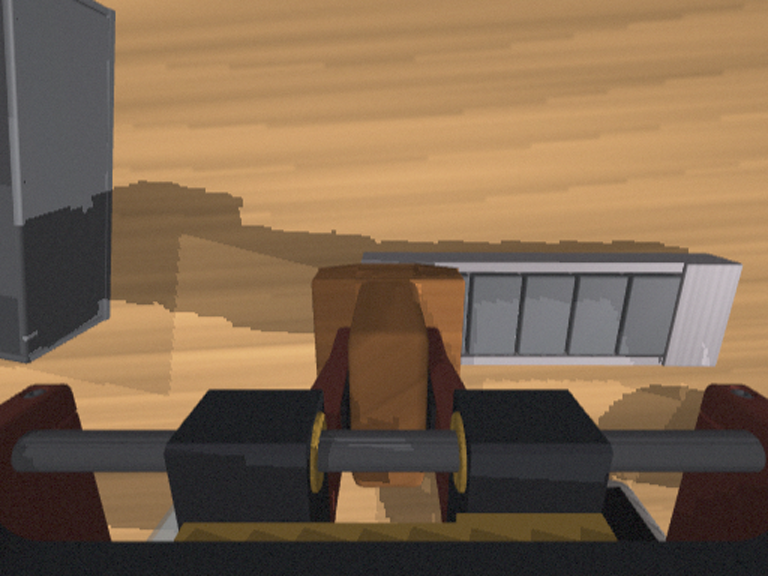

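View pics/end_s.png

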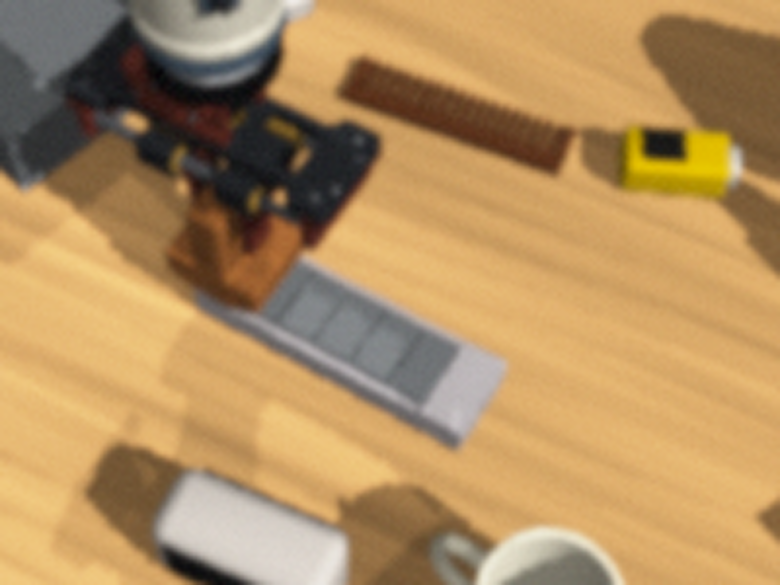

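The block is on the end land. Height and force stayed constant (TCP 0.2545 m at 12 N), the same over covers and lands, and the covers look level in both views. I'll lift it and check the covers before going to the basket.

```bash
python3 - <<'E'
from h import *
p=c-d*.088
r.servo_line([*p,.275],speed=.05)
r.servo_line([*p,.335],speed=.12)
w=r.snapshot("wrist"); save("lift",w["frame"],None,1.5)
r.reach([.4976,-.3096,.335],[180,0,161.8]); r.wait(.3)
w=r.snapshot("wrist"); save("bask",w["frame"],None,1.5)
w=r.snapshot("scene"); save("bask_s",w["frame"],(90,80,310,260),3.5)
print(r.sense()["clock"],F(3),r.sense()["tcp_pos"],r.sense()["opening"])
E
```

```text
25.0917 [ 0.02234979  0.19881928 -2.4754506 ] [ 0.49788305 -0.30917468  0.3350133 ] 0.02597214569808404
```

View pics/lift.png

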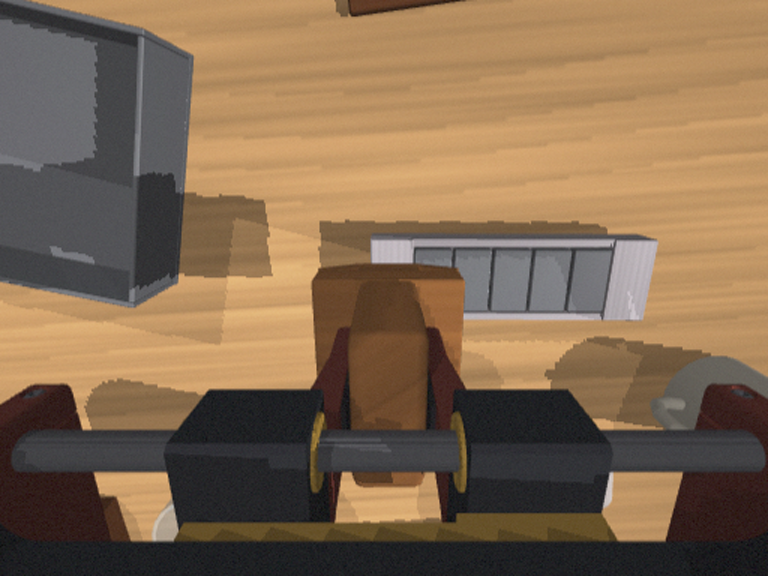

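View pics/bask.png

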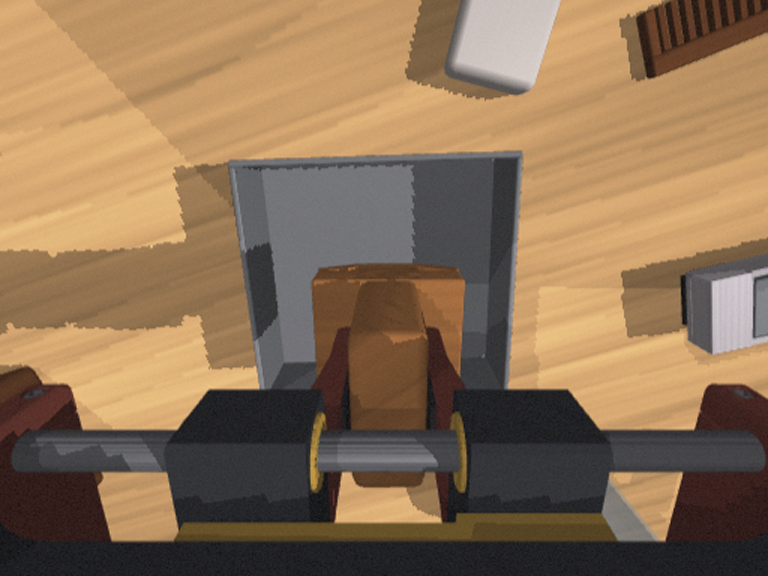

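View pics/bask_s.png

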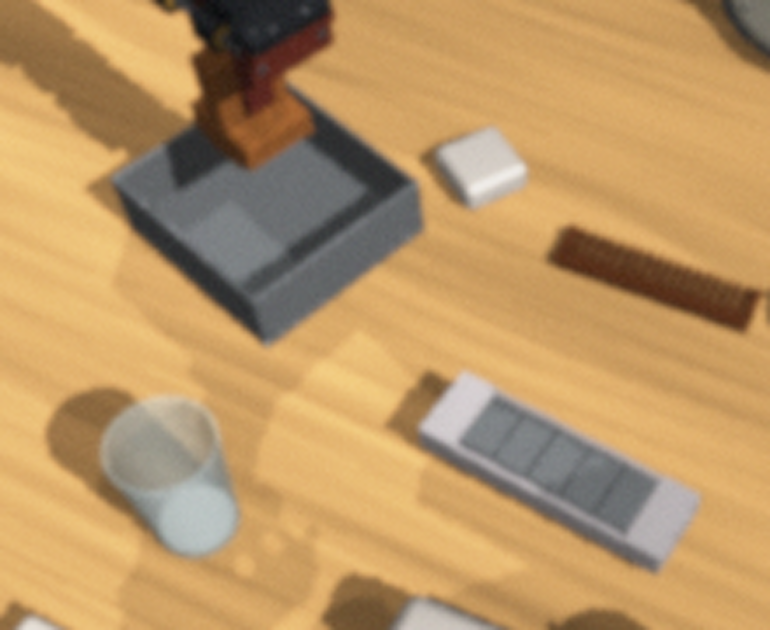

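All five covers look level with the lands, with no raised-edge shadows. The block is square to the basket and roughly centred between its side walls (about 232–520 px at the near rim). I'll lower it with a force stop.

```bash
python3 - <<'E'
from h import *
w=r.snapshot("wrist")
e=ray(w,np.array([(230,160),(522,153)])/1.5,.06)[:,:2]; m=e.mean(0); t=e[1]-e[0]; n=np.array([t[1],-t[0]])/np.linalg.norm(t)
print("near edge",e,np.linalg.norm(t),"centre",m+n*.085)
p=[.4976,-.3096]
r.servo_line([*p,.234],speed=.12)
z=.234
while z>.2225:
    z-=.001; r.servo_line([*p,z],speed=.03); r.wait(.06)
    f=F(2)[2]-BASE
    if f>2: break
print(z,f,r.sense()["tcp_pos"])
w=r.snapshot("wrist"); save("down",w["frame"],None,1.5)
w=r.snapshot("scene"); save("down_s",w["frame"],(90,80,310,260),3.5)
print(r.sense()["clock"])
E
```

```text
near edge [[ 0.39116582 -0.37499182]
 [ 0.44261391 -0.20504804]] 0.17756068139483175 centre [ 0.49824358 -0.31464862]
0.226 7.87293058436212 [ 0.4976055  -0.30957539  0.22697883]
29.0167
```

View pics/down.png

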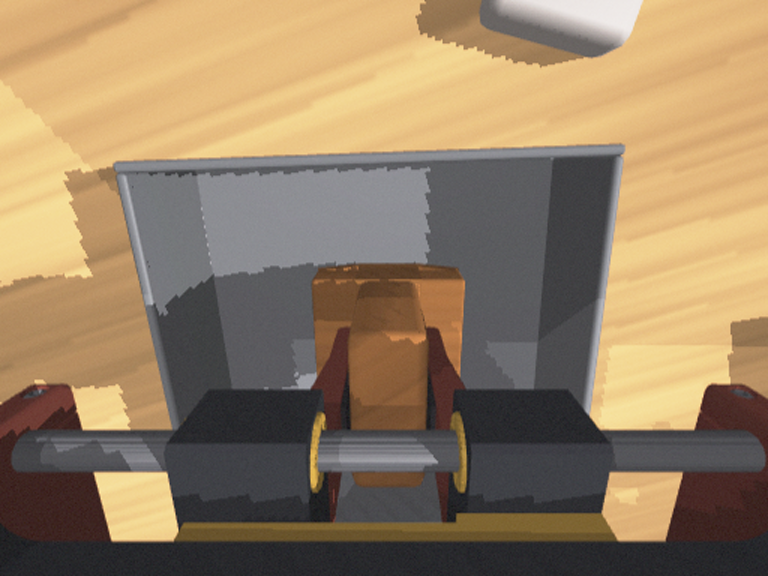

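View pics/down_s.png

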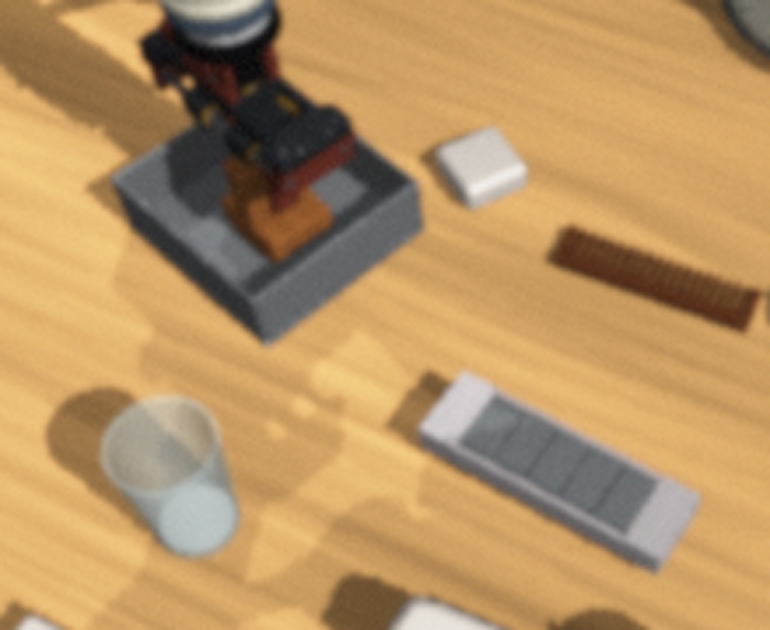

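The block touched down at the expected height (TCP 0.227 m, matching the 4 mm floor) and sits centred in the basket. I'll release and retreat.

```bash
python3 - <<'E'
from h import *
r.let_go(); r.wait(.2); print(r.sense()["opening"])
r.servo_line([.4976,-.3096,.34],speed=.12)
r.wait(.2)
w=r.snapshot("wrist"); save("rel",w["frame"],None,1.5)
r.reach([.35,-.25,.42],[180,0,161.8]); r.wait(.5)
w=r.snapshot("top"); save("fin_t",w["frame"],(110,110,410,300),2.6)
a=np.load("top0.npz")["frame"]
w=r.snapshot("scene"); save("fin_s",w["frame"],None,1.5)
print(r.sense()["clock"])
E
```

```text
0.08790639067863358
32.9667
```

View pics/rel.png

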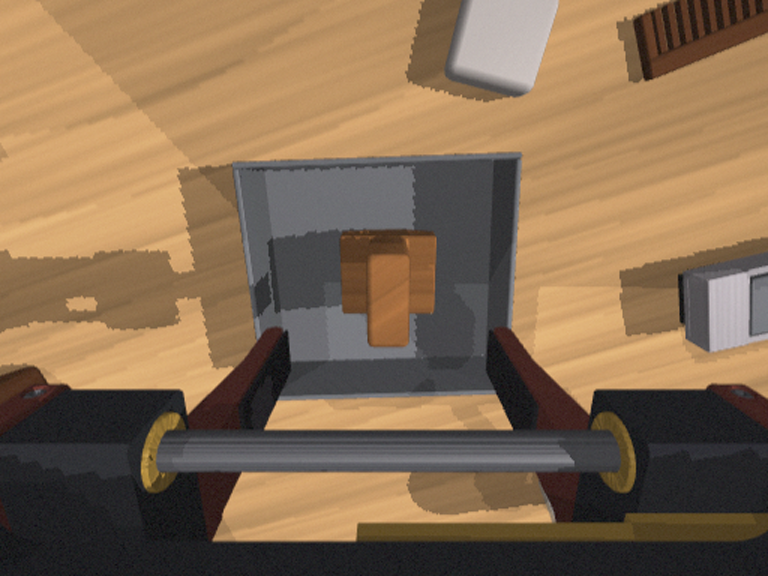

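View pics/fin_t.png

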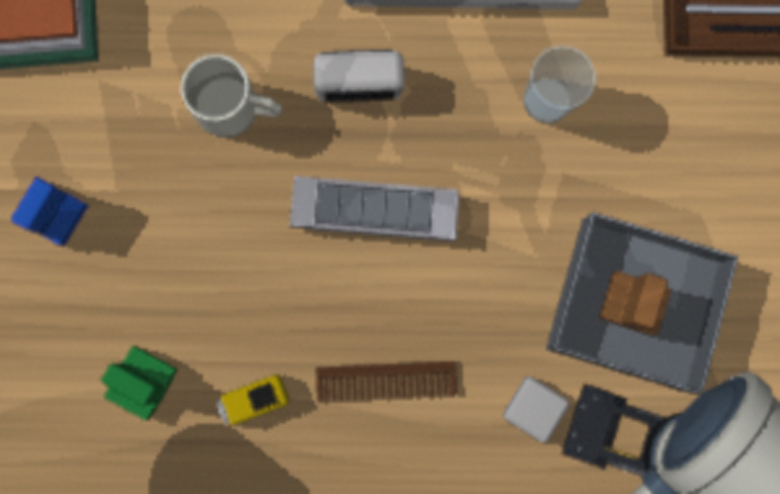

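View pics/fin_s.png

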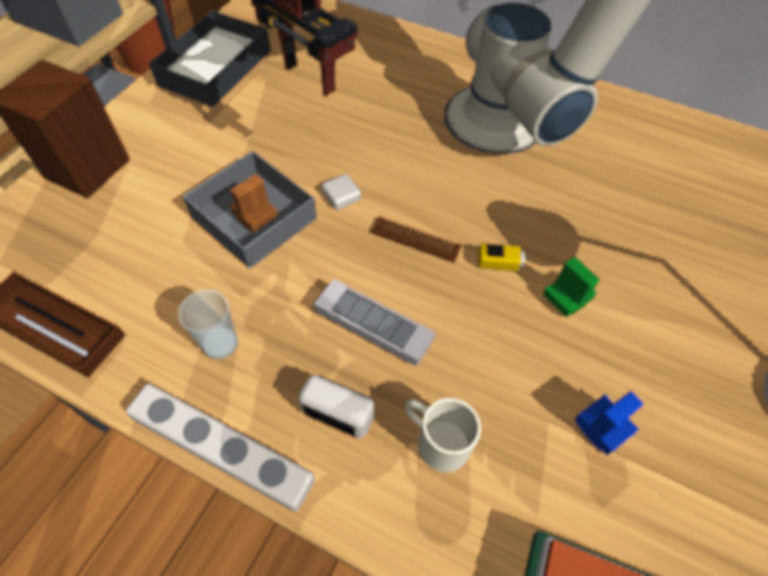

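The block stands upright in the middle of the basket. The basket and the other items are at the same pixels as before, and the arm is clear of everything.

```bash
python3 - <<'E'
from station import r
r.hand_in()
E
```

```text
the job is handed in; nothing more can be done
```

I gripped the wooden press block, swept it once along the channel from the +y end to the −y end, stood it upright in the grey basket and let go. I handed in after about 33 s on the robot's clock; no verdict was reported.

**Sweep:** the downward force stayed at 11–12.5 N and the block never left the channel. Its height over the covers matched its height on the lands to about 1 mm.

**Final checks:**
- **Covers:** all five look flush with the lands in the wrist and scene pictures. I judged this by eye and from the block's height, because the cover travel can't be read directly.
- **Block:** it touched the basket floor at the expected height and stands upright near the middle.
- **Other items:** the basket and everything else look unmoved in the before and after top views. The arm is clear of everything.

**One disagreement:** two estimates of how far the channel sank on its feet don't match. The force gives about 6 mm, while the arm height gives about 8.7 mm. Both are under the 10 mm limit, and I did not resolve the difference.

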